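# Set the vent cap of the syrup canister

### The job

Pull the syrup drawer on the bar counter fully open by its handle. Screw the blue vent cap of the canister inside clockwise until it bottoms out, then back it off a quarter turn so that the canister can breathe, and finish still gripping the cap, holding it there with the drawer left open. Do not disturb the other things on the counter and on the unit.

Things in the scene. Friction and masses are not known exactly. Their poses are not given: they have to be found in the camera images.
- unit_front (a point): Middle of the front top edge (150 mm above the counter) of a low white drawer unit fixed on the counter, 240 deep (x), 220 mm wide. x points back into the unit, away from its drawer front, which faces the robot: the drawer opens along -x. The open drawer holds a steel canister with an orange band, fixed in it, and on that the blue vent cap
- drawer_handle (a point): Centre of the drawer's bright bar handle: 12 thick fore and aft (x), 120 long (y), 16 mm high, 118 mm above the counter; axes as the unit's. 39 mm of free gap behind the bar to the drawer's front; that front's top edge is 14 mm and the unit's top 32 mm above the bar's centre. Two arms join the bar to the front 52 mm either side of its centre
- drawer (a joint): How far the drawer is out: 0 m shut, 0.15 m at its stop. It slides level with about 3 N of friction and stays where it is left; it may start up to 20 mm open
- cap_center (a point): Centre, half-way up on the axis, of the round blue knurled vent cap, 44 mm across, 26 mm tall; 135 mm behind the handle bar on the drawer's centre line, hidden while the drawer is shut. Bottomed out it is 110 mm above the counter; right-hand thread, 8 mm a turn. 15 mm of free room below its skirt. Drawer fully out, it is 75 mm from the drawer's front and from the unit's body. z up
- vent_cap (a joint): Angle by which the cap is unscrewed: 0 rad bottomed out hard on its collar, growing anticlockwise seen from above (clockwise drives it down); starts at 2.2 to 3.6. Friction of about 0.08 N m keeps it where it is left. The white stripe on its top points to the drawer's handle when bottomed out
- tin: Bystander: round bare-metal tin, 94 mm across, 135 mm tall, standing on the counter to the right (-y) of the drawer unit; origin at the centre of its underside
- mug: Bystander: blue mug, 76 mm across, 90 mm tall, standing on the counter to the left (+y) of the drawer unit; origin at the centre of its underside
- sugar_jar: Bystander: jar with a yellow lid, 60 mm across, 85 mm tall, on top of the drawer unit; origin at the centre of its underside
- jigger: Bystander: small copper cup, 48 mm across, 60 mm tall, on top of the drawer unit; origin at the centre of its underside
- bar_spoon: Bystander: black-handled spoon, 200 mm long, lying on the counter on the left
- wine_bottle: Bystander: green glass bottle, 80 mm across, 290 mm tall, standing on the right; origin at the centre of its underside
- carton: Bystander: red carton, 60 x 90 x 50 mm, on the counter on the right; origin at the centre of its underside

How it is judged:
On the way, in this order (a step that is already met when the one before it is completed fails the run):
1. the drawer is pulled fully open, at least 135 of its 150 mm (value of joint drawer above 0.135 m), for 0.2 s.
2. the cap is screwed down until it bottoms out (within 0.06 rad of its stop), the drawer open (value of joint drawer above 0.135 m and value of joint vent_cap below 0.06 rad), for 0.1 s.
At the end, for the whole second after the job is handed in: The drawer is at least 135 mm open, the cap stands still a quarter turn (1.57 rad, give or take 0.35) unscrewed from its stop, and the fingers still grip it (over 3 N) (value of joint drawer above 0.135 m and value of joint vent_cap between 1.22 and 1.92 rad and contact force between the fingers and vent_cap above 3 N and velocity of joint vent_cap between -0.1 and 0.1 rad/s); the arm keeps its last pose, push and grip.
It fails at once if a bystander is shifted by more than 30 mm or tipped (distance of any of tin, mug, sugar_jar, jigger, bar_spoon, wine_bottle, carton from where it was at the start of the episode above 0.03 m or angle between any of tin, mug, sugar_jar, jigger, wine_bottle, carton's own z axis and vertical above 0.4 rad).
It also fails if it takes over 67 s, if anything falls off the work surface, if the arm or the gripper's body presses on something with over 40 N, if the wrist force passes 120 N, or if a joint passes its speed limit or range.

### The arm

A 7-joint arm with a two-finger parallel gripper is mounted at the origin on the work surface. World frame = base frame: x ahead of the robot, y to its left, z up, the work surface at z = 0. Lengths are in m, angles in rad, forces in N, time in s.
With the tool pointing down it reaches from about 0.425 to 0.875 m from the base axis. Payload 4.7 kg.
Tool frame: the origin (TCP) lies at the very end of the fingers, on their centre line; the grasp point (between the pads) lies 19 mm behind it (env.tcp_to_grasp is the distance from the TCP to the grasp point, in m); z points along the fingers, y is the line along which they close (so a half turn about z gives the same grasp; the last joint's range is limited). The gripper opens to 85 mm and grips with 20 to 120 N. Pads are 22 mm wide; open, the fingers measure 114 mm over their backs; the gripper's body (76 mm by 85 mm) begins 54 mm behind the grasp point. The pads swing forward as they close: fully open they stand 13 mm farther back than shut.
Start: joints at [-1.144, 0.321, -0.07, 1.45, 0.023, 1.371, -0.057], TCP at [0.261, 0.595, 0.231] pointing down, gripper open.
Joint ranges: [-2.86, 2.86], [-0.3, 2.09], [-1.38, 1.24], [0.06, 2.45], [-1.56, 4.7], [0.09, 2.05], [-2.69, 2.69]. Speed limits (rad/s): [2.57, 2.57, 3.14, 3.14, 3.14, 3.14, 3.14].

### API

Orientations are given as a unit quaternion [x, y, z, w].
In Python, from plant import env gives the robot as it stands.
- The arm moves only by the shell command python3 -m creep 'ROWS' [FORCE]. ROWS is JSON, a list that holds one entry, the list of rows, each a list of 7 numbers: the shift along the tool's x, y, z in mm, then the turn, a rotation vector about the tool's x, y, z in rad, then the opening, from -1 (shut) to 1 (fully open). A call has 1 to 12 rows; each row is the pose to reach, as a shift and turn from the pose commanded when the call began, along the tool's axes at that moment; what a row does not reach only later rows make up. A row lasts 1/12 s, in which the tool goes at most 41.7 mm and 7.16 degrees, less where a joint would pass 70% of its speed; a pose out of reach is approached as far as the arm can. A call with a gripper value outside its range is refused whole. The fingers move at their own pace and stop on an object; FORCE is the grip in N (left out, the last holds). Time passes only in rows, so rows that repeat a pose let the fingers close. It gives the time, the measured TCP pose, the force, the opening and the grip force at its end, in the units of the state.
- env.sense(): the state, without advancing time (a new reading comes with each control period).
- env.read_camera(name): name is "scene" or "top" or "wrist"; returns a dict with "pixels" (400x640x3 uint8, red, green, blue), "K" (3x3 intrinsics, pixels), "cam_to_world" (4x4, takes a point from camera to world coordinates). Camera axes: x right, y down, z forward; pixel columns grow to the right and rows downward; lengths in m; the calibration is good to about 2 mm. A picture is of the moment at which its call begins. There is no depth.
- env.sign_off(): hands the job in; it is judged then, once.
The state is a dict: "clock": time; "q": joint angles; "joint_velocities": joint speeds; "joint_torque": joint torques, N m; "tcp_pos": TCP position; "orientation": TCP orientation; "ft_force": force on the tool from outside, world axes, zero at the start; "torque": the same for the moment, N m; "finger_gap": opening from 0.0 (shut) to 1.0 (fully open); "gripper_force": force on a finger pad.
Only numpy, scipy, OpenCV 4.12 (cv2) and the standard library are available. Lean on these libraries where they do the work, as an engineer would, in place of code of your own. Each camera call takes 0.05 s, during which the arm holds its last target. There are 200 camera calls.

## Working session

There is one attempt and no reset: what is moved stays moved. The work goes in short steps, Python scripts to look and compute and a shell command to move; the robot and the scene stay as the last step left them, time stands still between calls to the robot, and variables do not carry over. Pictures are saved under pics/ and viewed, at most 10 in all, crops included, and the job is handed in when it is done.

```bash
mkdir -p pics; ls; python3 - <<'E'
from plant import env
import cv2,numpy as np
np.set_printoptions(precision=4,suppress=True)
for n in ("scene","top"):
    c=env.read_camera(n); cv2.imwrite(f"pics/{n}0.png",c["pixels"][:,:,::-1]); print(n,c["K"],c["cam_to_world"])
    np.savez(f"{n}0.npz",**c)
s=env.sense();print(s, env.tcp_to_grasp)
E
```

```text
pics
scene [[510.7702   0.     320.0412]
 [  0.     510.7702 198.8379]
 [  0.       0.       1.    ]] [[ 0.8248  0.4083 -0.3912  1.2282]
 [ 0.5652 -0.6158  0.549  -0.8425]
 [-0.0167 -0.6739 -0.7387  1.2205]
 [ 0.      0.      0.      1.    ]]
top [[472.368    0.     317.175 ]
 [  0.     472.368  200.0085]
 [  0.       0.       1.    ]] [[ 0.019  -0.9786  0.2048  0.3722]
 [-0.9998 -0.019   0.002  -0.0352]
 [ 0.0019 -0.2048 -0.9788  1.3418]
 [ 0.      0.      0.      1.    ]]
{'clock': 0.1, 'q': array([-1.1439,  0.3217, -0.0701,  1.4516,  0.0226,  1.3708, -0.057 ]), 'joint_velocities': array([ 0.0009, -0.0038, -0.0002, -0.0034, -0.0015,  0.0005, -0.0002]), 'joint_torque': array([  0.0001, -49.4876,  -0.384 , -31.5211,   0.0129,   0.0074,
         0.    ]), 'tcp_pos': array([0.2606, 0.5949, 0.2303]), 'orientation': array([ 0.205 ,  0.9788, -0.0009, -0.0001]), 'ft_force': array([ 0.2417,  0.0689, -1.5433]), 'torque': array([ 0.0091, -0.0024,  0.0347]), 'gripper_force': 0.0, 'finger_gap': 0.9985636663999674} 0.0187
```

View pics/scene0.png

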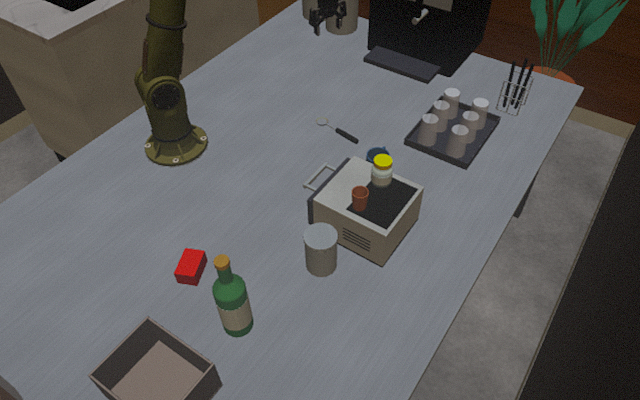

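View pics/top0.png

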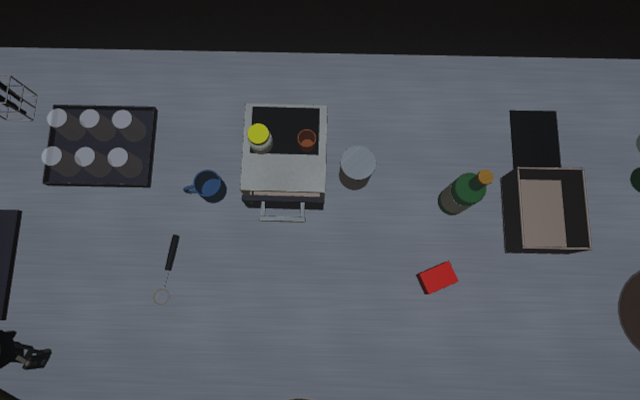

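The top view shows the unit at columns 242–327 with its front top edge at row ~191. The handle bar is at row ~218, columns 261–306. The tin is at (358,163), the mug at (207,184) and the spoon at (170,265).

```bash
cat > h.py <<'E'
import numpy as np, cv2
np.set_printoptions(precision=4,suppress=True)
def ray(c,uv,z):
    uv=np.atleast_2d(np.asarray(uv,float)); d=np.c_[uv,np.ones(len(uv))]@np.linalg.inv(c["K"]).T@c["cam_to_world"][:3,:3].T
    o=c["cam_to_world"][:3,3]; return o+d*((z-o[2])/d[:,2:])
E
python3 - <<'E'
from h import *
c=dict(np.load("top0.npz")); p=c["pixels"].astype(int); g=p.min(2)
r=g[195:228,252:316]
im=cv2.resize(p[90:230,180:390].astype(np.uint8)[:,:,::-1],None,fx=3.5,fy=3.5,interpolation=cv2.INTER_CUBIC);cv2.imwrite("pics/crop.png",im)
# bar rows: per-column brightest centroid
pts=[]
for u in range(264,304):
    col=g[210:226,u].astype(float); w=np.clip(col-np.median(col)-15,0,None)
    if w.sum()>0: pts.append((u,210+(w*np.arange(16)).sum()/w.sum()))
pts=np.array(pts); print(len(pts),pts[::6]); P=ray(c,pts,.126); f=np.polyfit(P[:,1],P[:,0],1); print("bar fit x(y)",f)
row=g[216:221,250:320]; print(row)
# front edge of unit top
e=[]
for u in range(248,323):
    col=g[180:200,u]; d=np.diff(col); e.append((u,180.5+d.argmin()))
e=np.array(e); E=ray(c,e,.15); fe=np.polyfit(E[:,1],E[:,0],1); print("edge fit",fe,np.median(e[:,1]))
rr=[]
for v in range(165,188,4):
    L=g[v,230:340]; d=np.diff(L); rr.append((230.5+d[:40].argmax(),230.5+60+d[60:].argmin(),v))
rr=np.array(rr);print(rr);print(ray(c,rr[:,[0,2]],.15)[:,:2],ray(c,rr[:,[1,2]],.15)[:,:2])
print("ends",ray(c,[[261,218],[306,219]],.126))
print("tin top",ray(c,[[358,163]],.135),"mug",ray(c,[[207,184]],.09),"jar",ray(c,[[259,134]],.235),"jig",ray(c,[[307,138]],.21))
E
```

```text
9 [[265. 219.]
 [271. 219.]]
bar fit x(y) [-0.0194  0.5753]
[[100 100 100 100 100 101  99 100 101 102 102 103 101  99  97  97  99 107
  102  91  91  91  92  92  90  96 107 109 112 112 112 113 112 113 110 105
  106 109 108 107 104 104 102 102 100 101  98  97  96  89  82  98 103 104
   88 105 106 105 104 104 104 104 103 104 104 104 103 104 104 104]
 [100  99 100  99  99 100 100 100  99 100 112 111 111 111 112 111 111 111
  111 111 110 111 110 110 111 110 110 112 117 117 116 116 116 116 113 107
  110 112 111 109 108 106 107 104 104 101 100  99  98  95  91  96 101 104
   91  95 106 105 105 106 105 105 105 105 105 104 104 104 104 104]
 [102 102 102 102 103 102 102 101  97  98 113 112 112 112 112 111 113 111
  112 112 112 112 111 112 112 112 113 111 112 112 112 111 111 111 111 110
  110 109 110 109 109 109 109 108 108 108 108 108 109 108 108 109 108 109
   96  79 106 105 105 105 105 106 105 105 105 105 104 104 104 104]
 [101 101 100 101 100 101 100 100  93  91 118 115 116 117 116 117 118 118
  119 120 120 120 121 119 114 114 114 115 114 115 114 114 114 113 113 112
  112 112 111 113 111 110
[... 267 characters left out ...]
96  96  97  97  98  99 104 108 109 109 111 112 113 113 112 112 112 116
  103  74 105 104 104 103 104 104 105 103 103 105 105 104 104 104]]
edge fit [0.0211 0.6346] 195.5
[[241.5 325.5 165. ]
 [241.5 325.5 169. ]
 [241.5 338.5 173. ]
 [240.5 338.5 177. ]
 [240.5 324.5 181. ]
 [240.5 324.5 185. ]]
[[0.7113 0.1671]
 [0.7005 0.1665]
 [0.6897 0.166 ]
 [0.6789 0.168 ]
 [0.6681 0.1674]
 [0.6575 0.1669]] [[ 0.7156 -0.0528]
 [ 0.7048 -0.0529]
 [ 0.6946 -0.087 ]
 [ 0.6838 -0.0871]
 [ 0.6724 -0.0508]
 [ 0.6617 -0.051 ]]
ends [[ 0.5758  0.1129  0.126 ]
 [ 0.5754 -0.0045  0.126 ]]
tin top [[ 0.7271 -0.1391  0.135 ]] mug [[0.6728 0.2685 0.09  ]] jar [[0.7672 0.1136 0.235 ]] jig [[ 0.7679 -0.0042  0.21  ]]
```

View pics/crop.png

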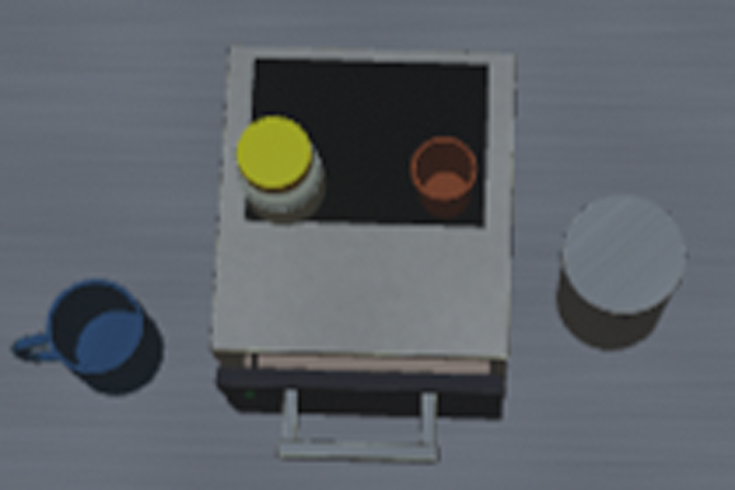

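The crop shows the drawer slightly open. In crop pixels, the unit's front edge runs (213,349)–(507,357), the back right corner is (515,53), and the bar's top runs (279,450)–(439,453).

```bash
python3 - <<'E'
from h import *
c=dict(np.load("top0.npz"))
f=lambda u,v,z: ray(c,[[180+(u+.5)/3.5-.5,90+(v+.5)/3.5-.5]],z)[0]
a=[f(213,349,.15),f(507,357,.15),f(515,53,.15),f(230,47,.15)]; print(np.array(a))
b=[f(279,450,.126),f(439,453,.126)];print(np.array(b),(b[0]+b[1])/2)
d=a[0]-a[1];print("yaw edge",np.degrees(np.arctan2(-d[0],d[1])));d=a[2]-a[1];print("yaw sideR",np.degrees(np.arctan2(d[1],d[0])));d=a[3]-a[0];print(np.degrees(np.arctan2(d[1],d[0])))
d=b[0]-b[1];print(np.degrees(np.arctan2(-d[0],d[1])))
from scipy.spatial.transform import Rotation as R
from plant import env
print(R.from_quat(env.sense()["orientation"]).as_matrix())
E
```

```text
[[ 0.6459  0.1663  0.15  ]
 [ 0.644  -0.0513  0.15  ]
 [ 0.8838 -0.0536  0.15  ]
 [ 0.8844  0.1657  0.15  ]]
[[ 0.5751  0.1171  0.126 ]
 [ 0.5752 -0.0021  0.126 ]] [0.5752 0.0575 0.126 ]
yaw edge -0.4828001698991473
yaw sideR -0.5614217304530907
-0.1462688890018905
0.02079092933443274
[[-0.916   0.4012 -0.0006]
 [ 0.4012  0.916  -0.0016]
 [-0.0001 -0.0017 -1.    ]]
```

Unit yaw is about 0. The bar centre is at about (0.575, 0.057), so the drawer is roughly 10 mm open. Next I move above the bar with the closing line fore and aft.

```bash
python3 -m creep '[[[-10,-7,0,0,0,0.02,1],[-30,-22,0,0,0,0.07,1],[-60,-44,0,0,0,0.14,1],[-92,-67,0,0,0,0.21,0.6],[-124,-90,0,0,0,0.29,0.4],[-156,-113,0,0,0,0.36,0.2],[-188,-137,0,0,0,0.43,0.1],[-220,-160,0,0,0,0.51,0.1],[-252,-183,0,0,0,0.58,0.1],[-284,-206,0,0,0,0.65,0.1],[-316,-230,0,0,0,0.73,0.1],[-348,-253,0,0,0,0.8,0.1]]]' 60
cat > go.py <<'E'
# usage: go.py x y z yawdeg(tool y axis dir) -> shift in mm along the tool axes and turn about tool z
import sys; from h import *; from plant import env; from scipy.spatial.transform import Rotation as R
s=env.sense(); M=R.from_quat(s["orientation"]).as_matrix(); t=np.array(list(map(float,sys.argv[1:4])))
yaw=np.arctan2(M[1,1],M[0,1]); d=np.radians(float(sys.argv[4]))-yaw; d=(d+np.pi)%(2*np.pi)-np.pi
print("shift",(M.T@(t-s["tcp_pos"])*1e3).round(1),"turn z",round(-d,3),"pos",s["tcp_pos"],"yaw",np.degrees(yaw).round(2),"q",s["q"],"F",s["ft_force"],"T",s["torque"],"gap",s["finger_gap"],"grip",s["gripper_force"],"tilt",M[2])
E
python3 go.py 0.575 0.0575 0.2 0
```

```text
clock: 1.1
tcp_pos: [0.4785, 0.221, 0.2313]
orientation: [0.572, 0.82, 0.0, -0.0]
ft_force: [0.7, 0.2, 0.0]
finger_gap: 0.55
gripper_force: 0.0
shift [-186.8   34.2   31.3] turn z 0.352 pos [0.4785 0.221  0.2313] yaw 20.19 q [-0.7461  0.0553  0.2745  1.7647 -0.0158  1.3237 -0.1158] F [0.7439 0.2434 0.0365] T [ 0.036  -0.0907 -0.0021] gap 0.5496353021121427 grip 0.0 tilt [ 0.0003 -0.     -1.    ]
```

```bash
python3 -m creep '[[[-30,5,4,0,0,0.06,0.1],[-62,11,9,0,0,0.12,0.1],[-94,17,15,0,0,0.18,0.1],[-126,23,21,0,0,0.24,0.1],[-155,28,26,0,0,0.3,0.1],[-175,32,30,0,0,0.34,0.1],[-185,34,31,0,0,0.352,0.1],[-187,34,31,0,0,0.352,0.1],[-187,34,31,0,0,0.352,0.1],[-187,34,31,0,0,0.352,0.1]]]' >/dev/null
python3 go.py 0.575 0.0575 0.2 0
python3 - <<'E'
from h import *; from plant import env
c=env.read_camera("wrist");np.savez("w1.npz",**c);cv2.imwrite("pics/w1.png",c["pixels"][:,:,::-1]);print(c["K"],c["cam_to_world"])
E
```

```text
shift [-5.5  0.   0.5] turn z 0.009 pos [0.5749 0.063  0.2005] yaw 0.52 q [-0.5454  0.1925  0.4454  1.6926 -0.0876  1.2761 -0.0726] F [-0.6742  0.3634  0.3797] T [ 0.0292 -0.0033 -0.0106] gap 0.5487744100374032 grip 0.0 tilt [ 0.0013 -0.0003 -1.    ]
[[303.7984   0.     320.5893]
 [  0.     303.7984 199.0265]
 [  0.       0.       1.    ]] [[ 1.      0.0093  0.0023  0.5735]
 [ 0.0096 -0.956  -0.2934  0.1384]
 [-0.0006  0.2934 -0.956   0.344 ]
 [ 0.      0.      0.      1.    ]]
```

View pics/w1.png

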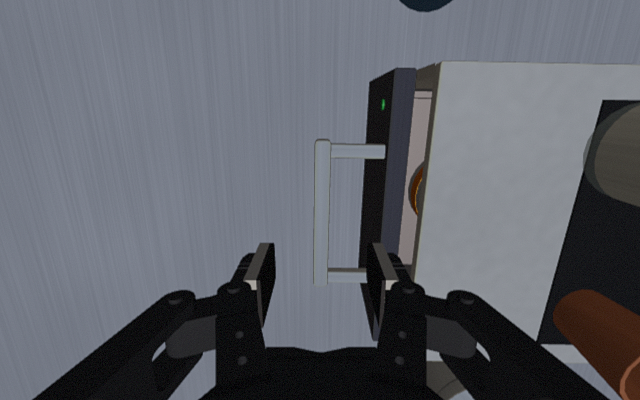

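The wrist view shows the bar top at columns 315–330, rows 140–286. The fingers straddle it on either side at about columns 262 and 380.

```bash
python3 - <<'E'
from h import *
c=dict(np.load("w1.npz"));P=ray(c,[[322.5,140],[321,286],[316,212],[330,212],[369,80],[361,270]],.126);print(P,P[:2].mean(0))
print(ray(c,[[442,62]],.15))
E
python3 go.py 0.576 0.0575 0.101 0
```

```text
[[ 0.575   0.1153  0.126 ]
 [ 0.5751 -0.0033  0.126 ]
 [ 0.5707  0.0612  0.126 ]
 [ 0.5813  0.0613  0.126 ]
 [ 0.6057  0.1553  0.126 ]
 [ 0.6073  0.0118  0.126 ]] [0.5751 0.056  0.126 ]
[[0.6444 0.1637 0.15  ]]
shift [-5.9  1.  99.5] turn z 0.01 pos [0.5749 0.0632 0.2006] yaw 0.55 q [-0.5457  0.1923  0.4452  1.6926 -0.0875  1.276  -0.0726] F [ 0.0048  0.3425 -0.3983] T [-0.0191 -0.0687  0.0305] gap 0.5478407912094466 grip 0.0 tilt [ 0.0013 -0.0001 -1.    ]
```

```bash
python3 -m creep '[[[-2,0,12,0,0,0.01,0.1],[-4,0,30,0,0,0.01,0.1],[-6,0,50,0,0,0.01,0.1],[-6.5,0,70,0,0,0.01,0.1],[-6.5,0,85,0,0,0.01,0.1],[-6.5,0,95,0,0,0.01,0.1],[-6.5,0,99,0,0,0.01,0.1],[-6.5,0,99,0,0,0.01,-1],[-6.5,0,99,0,0,0.01,-1],[-6.5,0,99,0,0,0.01,-1],[-6.5,0,99,0,0,0.01,-1],[-6.5,0,99,0,0,0.01,-1]]]' 50
python3 -m creep '[[[0,0,0,0,0,0,-1],[0,0,0,0,0,0,-1],[0,0,0,0,0,0,-1],[0,0,0,0,0,0,-1]]]'
python3 go.py 0.435 0.0575 0.101 0
```

```text
clock: 2.98
tcp_pos: [0.5761, 0.0546, 0.1025]
orientation: [0.709, 0.706, 0.001, 0.0]
ft_force: [-2.1, -0.3, 4.0]
finger_gap: 0.133
gripper_force: 52.3
clock: 3.32
tcp_pos: [0.5761, 0.0546, 0.1025]
orientation: [0.709, 0.706, 0.001, 0.0]
ft_force: [-1.5, 0.0, 5.8]
finger_gap: 0.132
gripper_force: 52.7
shift [   2.3 -141.2    1.3] turn z -0.004 pos [0.5761 0.0546 0.1025] yaw -0.24 q [-0.5195  0.2805  0.4409  1.8016 -0.1347  1.0872 -0.0352] F [-1.5137  0.0122  5.8315] T [ 0.0842  0.3538 -0.1504] gap 0.13222977653315102 grip 52.719663977622986 tilt [ 0.0009  0.0016 -1.    ]
```

Bar gripped, gap 11 mm. Next, pull the drawer out.

```bash
python3 -m creep '[[[0,-2,0,0,0,0,-1],[0,-8,0,0,0,0,-1],[0,-20,0,0,0,0,-1],[0,-34,0,0,0,0,-1],[0,-50,0,0,0,0,-1],[0,-66,0,0,0,0,-1],[0,-82,0,0,0,0,-1],[0,-97,0,0,0,0,-1],[0,-110,0,0,0,0,-1],[0,-121,0,0,0,0,-1],[0,-128,0,0,0,0,-1],[0,-131,0,0,0,0,-1]]]' 
python3 -m creep '[[[0,-2,0,0,0,0,-1],[0,-4,0,0,0,0,-1],[0,-6,0,0,0,0,-1],[0,-8,0,0,0,0,-1],[0,-10,0,0,0,0,-1],[0,-11,0,0,0,0,-1],[0,-11,0,0,0,0,-1]]]' 
python3 go.py 0.435 0.0575 0.101 0
```

```text
clock: 4.32
tcp_pos: [0.4451, 0.0558, 0.1024]
orientation: [0.708, 0.706, 0.002, 0.0]
ft_force: [3.9, 1.9, 3.7]
finger_gap: 0.126
gripper_force: 52.6
clock: 4.9
tcp_pos: [0.4349, 0.0558, 0.1024]
orientation: [0.708, 0.706, 0.002, 0.001]
ft_force: [1.6, 3.8, 6.8]
finger_gap: 0.129
gripper_force: 53.0
shift [1.7 0.1 1.4] turn z -0.004 pos [0.4349 0.0558 0.1024] yaw -0.22 q [-0.6022 -0.0359  0.411   2.1227  0.0153  1.0484 -0.2028] F [1.5826 3.7566 6.8118] T [ 0.6335 -0.3549 -0.1785] gap 0.12917281832973304 grip 53.036622405052185 tilt [ 0.0018  0.0032 -1.    ]
```

```bash
python3 -m creep '[[[0,-2,0,0,0,0,-1],[0,-4,0,0,0,0,-1],[0,-5,0,0,0,0,-1],[0,-5,0,0,0,0,-1],[0,-5,0,0,0,0,-1]]]' 
python3 -m creep '[[[0,-1.5,0,0,0,0,-1],[0,-3,0,0,0,0,-1],[0,-3,0,0,0,0,-1]]]' 
python3 go.py 0.435 0.0575 0.101 0
```

```text
clock: 5.32
tcp_pos: [0.4336, 0.0559, 0.1025]
orientation: [0.708, 0.706, 0.005, 0.003]
ft_force: [13.6, 4.0, -5.4]
finger_gap: 0.126
gripper_force: 51.3
clock: 5.57
tcp_pos: [0.4336, 0.0559, 0.1025]
orientation: [0.709, 0.706, 0.007, 0.006]
ft_force: [25.2, 4.6, -15.2]
finger_gap: 0.131
gripper_force: 50.3
shift [1.6 1.4 1.5] turn z -0.004 pos [0.4336 0.0559 0.1025] yaw -0.23 q [-0.604  -0.0524  0.4071  2.1371  0.026   1.0341 -0.2144] F [ 25.2142   4.6497 -15.1961] T [ 0.8318 -4.6923 -0.1242] gap 0.13086116989552657 grip 50.255194902420044 tilt [ 0.0022  0.0187 -0.9998]
```

Drawer is at its stop. Release, lift and move over the cap.

```bash
python3 -m creep '[[[0,4,0,0,0,0,-1],[0,7,0,0,0,0,-1],[0,7,0,0,0,0,0.1],[0,7,0,0,0,0,0.1],[0,7,0,0,0,0,0.1],[0,7,0,0,0,0,0.1],[0,7,-8,0,0,0,0.1],[0,7,-24,0,0,0,0.1],[0,7,-46,0,0,0,0.1],[0,7,-70,0,0,0,0.1],[0,7,-92,0,0,0,0.1],[0,7,-106,0,0,0,0.1]]]' 
python3 -m creep '[[[0,8,-4,0,0,0,0.5],[0,22,-6,0,0,0,1],[0,42,-8,0,0,0,1],[0,64,-10,0,0,0,1],[0,86,-12,0,0,0,1],[0,106,-14,0,0,0,1],[0,121,-15,0,0,0,1],[0,130,-15,0,0,0,1],[0,132,-15,0,0,0,1],[0,132,-15,0,0,0,1],[0,132,-15,0,0,0,1]]]' >/dev/null
python3 go.py 0.569 0.0567 0.22 0
python3 - <<'E'
from h import *; from plant import env
for n in ("wrist","top"):
    c=env.read_camera(n);np.savez(n+"2.npz",**c);cv2.imwrite(f"pics/{n}2.png",c["pixels"][:,:,::-1])
E
```

```text
clock: 6.57
tcp_pos: [0.4332, 0.0548, 0.2101]
orientation: [0.709, 0.706, 0.001, 0.001]
ft_force: [0.7, -0.1, -0.4]
finger_gap: 0.548
gripper_force: 0.0
shift [2.5 5.3 1.8] turn z -0.004 pos [0.5637 0.0542 0.2219] yaw -0.24 q [-0.5611  0.1528  0.466   1.6924 -0.0708  1.3144 -0.0858] F [ 0.4594 -0.2723 -0.4013] T [-0.0253 -0.0214  0.003 ] gap 1.0009589706731474 grip 0.0 tilt [-0.0002 -0.0013 -1.    ]
```

View pics/wrist2.png

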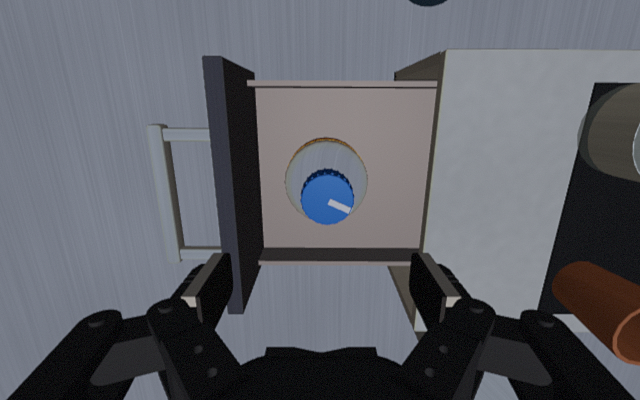

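The wrist view shows the cap's top disc at about (327,197). The stripe runs from (330,201) to (350,212), roughly −28° in world yaw, so the cap is about 2.65 rad unscrewed. Next I measure it with a mask.

```bash
cat > cap.py <<'E'
from h import *
def cap(c,z,box):
    p=c["pixels"].astype(int); u0,v0,u1,v1=box; q=p[v0:v1,u0:u1]
    blue=((q[...,2]>q[...,0]+50)&(q[...,2]>110)); wh=(q.min(2)>150)
    hull=cv2.convexHull(np.argwhere(blue)[:,::-1].astype(np.int32)); m=np.zeros(blue.shape,np.uint8); cv2.fillConvexPoly(m,hull,1)
    (cx,cy),(a,b),_=cv2.fitEllipse(hull.astype(np.float32))
    s=np.argwhere(wh&(m>0))[:,::-1]
    C=ray(c,[[cx+u0,cy+v0]],z)[0]; S=ray(c,s+[u0,v0],z); d=S.mean(0)-C
    u,_,vt=np.linalg.svd(S[:,:2]-S[:,:2].mean(0)); ax=vt[0]*np.sign(vt[0]@d[:2])
    deg=lambda v:np.degrees(np.arctan2(v[1],v[0]))
    print("cap px",cx+u0,cy+v0,a,b,"world",C,"stripe n",len(s),"yaw by offset",deg(d),"by axis",deg(ax),"theta",np.radians((deg(ax)-180)%360))
E
python3 - <<'E'
from cap import *
cap(dict(np.load("wrist2.npz")),.1264,(280,150,380,240))
c=dict(np.load("wrist2.npz")); print("bar",ray(c,[[155,125],[173,261]],.126))
E
python3 go.py 0.569 0.0567 0.22 100
```

```text
cap px 326.7302780151367 198.31369400024414 51.76940155029297 53.84080505371094 world [0.5678 0.0568 0.1264] stripe n 111 yaw by offset -32.77039504757508 by axis -25.538755439980296 theta 2.695857284300524
bar [[ 0.4359  0.1159  0.126 ]
 [ 0.4326 -0.0006  0.126 ]]
shift [2.3 5.3 2.3] turn z -1.749 pos [0.5637 0.0544 0.2223] yaw -0.22 q [-0.5612  0.1518  0.466   1.6925 -0.0708  1.3142 -0.0857] F [ 0.0951 -0.7061  0.2658] T [ 0.0875 -0.0158  0.0111] gap 1.0005302830759075 grip 0.0 tilt [ 0.0005 -0.0004 -1.    ]
```

```bash
python3 -m creep '[[[0.5,1,0,0,0,-0.06,1],[1,2,0,0,0,-0.17,1],[1.5,3,0,0,0,-0.29,1],[2,4,0,0,0,-0.41,1],[2.5,4,0,0,0,-0.53,1],[2.5,4,0,0,0,-0.65,1],[2.5,4,0,0,0,-0.77,1],[2.5,4,0,0,0,-0.89,1],[2.5,4,0,0,0,-1.01,1],[2.5,4,0,0,0,-1.13,1],[2.5,4,0,0,0,-1.25,1],[2.5,4,0,0,0,-1.37,1]]]' >/dev/null
python3 -m creep '[[[0,0,0,0,0,-0.09,1],[0,0,0,0,0,-0.13,1],[0,0,0,0,0,-0.13,1],[0,0,0,0,0,-0.13,1],[0,0,0,0,0,-0.13,1]]]' >/dev/null
python3 go.py 0.568 0.0568 0.093 86
```

```text
shift [  0.3  -0.2 129.6] turn z -0.006 pos [0.5682 0.0569 0.2226] yaw 85.65 q [-0.4555  0.1578  0.346   1.6779 -0.0554  1.3152  1.3955] F [ 0.763  -0.3979 -0.5174] T [ 0.0434 -0.013  -0.0637] gap 1.0023419360734034 grip 0.0 tilt [-0.0003  0.0004 -1.    ]
```

```bash
python3 -m creep '[[[0,0,10,0,0,0,1],[0,0,30,0,0,0,1],[0,0,52,0,0,0,1],[0,0,74,0,0,0,1],[0,0,94,0,0,0,1],[0,0,110,0,0,0,1],[0,0,121,0,0,0,1],[0,0,127,0,0,0,1],[0,0,129,0,0,0,1],[0,0,129,0,0,0,1],[0,0,129,0,0,0,1]]]' 
python3 -m creep '[[[0,0,0,0,0,0,-1],[0,0,0,0,0,0,-1],[0,0,0,0,0,0,-1],[0,0,0,0,0,0,-1],[0,0,0,0,0,0,-1],[0,0,0,0,0,0,-1],[0,0,0,0,0,0,-1],[0,0,0,0,0,0,-1]]]' 40
python3 go.py 0.568 0.0568 0.093 86
```

```text
clock: 9.92
tcp_pos: [0.5692, 0.057, 0.0942]
orientation: [0.037, 0.999, 0.0, 0.001]
ft_force: [1.2, 0.1, 0.1]
finger_gap: 0.996
gripper_force: 0.0
clock: 10.58
tcp_pos: [0.5689, 0.055, 0.0945]
orientation: [0.038, 0.999, -0.001, 0.0]
ft_force: [-1.8, -3.5, 4.6]
finger_gap: 0.499
gripper_force: 40.0
shift [1.1 1.7 1.5] turn z -0.006 pos [0.5689 0.055  0.0945] yaw 85.65 q [-0.4375  0.2676  0.3377  1.8224 -0.0982  1.0674  1.4312] F [-1.7535 -3.5093  4.6011] T [-0.7448  0.39    0.01  ] gap 0.49945460319026247 grip 40.01032769680023 tilt [-0.001  -0.0015 -1.    ]
```

```bash
python3 -m creep '[[[0,0,0.1,0,0,0.05,-1],[0,0,0.2,0,0,0.15,-1],[0,0,0.3,0,0,0.27,-1],[0,0,0.5,0,0,0.39,-1],[0,0,0.6,0,0,0.51,-1],[0,0,0.8,0,0,0.63,-1],[0,0,1.0,0,0,0.75,-1],[0,0,1.1,0,0,0.87,-1],[0,0,1.3,0,0,0.99,-1],[0,0,1.4,0,0,1.1,-1],[0,0,1.5,0,0,1.18,-1],[0,0,1.5,0,0,1.2,-1]]]' >/dev/null
python3 go.py 0.568 0.0568 0.093 86
python3 -m creep '[[[0,0,0.1,0,0,0.05,-1],[0,0,0.2,0,0,0.15,-1],[0,0,0.3,0,0,0.27,-1],[0,0,0.5,0,0,0.39,-1],[0,0,0.6,0,0,0.51,-1],[0,0,0.8,0,0,0.63,-1],[0,0,1.0,0,0,0.75,-1],[0,0,1.1,0,0,0.87,-1],[0,0,1.3,0,0,0.98,-1],[0,0,1.3,0,0,1.04,-1],[0,0,1.4,0,0,1.05,-1]]]' >/dev/null
python3 go.py 0.568 0.0568 0.093 86
```

```text
shift [ 1.9 -0.4  0. ] turn z -1.209 pos [0.569  0.0551 0.093 ] yaw 16.7 q [-0.5811  0.2837  0.5058  1.8286 -0.1536  1.0674  0.2737] F [-1.5762 -2.9995  5.8439] T [-0.7369  0.3132  0.0408] gap 0.5016773508067299 grip 39.87675189971924 tilt [-0.0017  0.0005 -1.    ]
shift [ 0.4 -1.9 -1.4] turn z -2.258 pos [0.5691 0.0552 0.0916] yaw -43.4 q [-0.7173  0.3096  0.67    1.8341 -0.2155  1.0706 -0.7239] F [-1.7081 -3.8278  5.8081] T [-0.64    0.4397  0.0572] gap 0.5044238759314416 grip 40.004814863204956 tilt [-0.0003  0.0019 -1.    ]
```

```bash
python3 -m creep '[[[0,0,0.1,0,0,0.08,-1],[0,0,0.2,0,0,0.16,-1],[0,0,0.3,0,0,0.24,-1],[0,0,0.4,0,0,0.3,-1],[0,0,0.4,0,0,0.3,-1]]]' >/dev/null
python3 go.py 0.568 0.0568 0.093 86
python3 -m creep '[[[0,0,0,0,0,0.05,-1],[0,0,0.1,0,0,0.1,-1],[0,0,0.1,0,0,0.1,-1]]]' >/dev/null
python3 go.py 0.568 0.0568 0.093 86
python3 -m creep '[[[0,0,0,0,0,0.05,-1],[0,0,0,0,0,0.1,-1],[0,0,0,0,0,0.1,-1]]]' >/dev/null
python3 go.py 0.568 0.0568 0.093 86
```

```text
shift [-0.1 -2.  -1.7] turn z -2.559 pos [0.5691 0.0551 0.0913] yaw -60.61 q [-0.7586  0.3202  0.7213  1.8357 -0.2372  1.0727 -1.0061] F [-2.2485 -4.2981  6.6843] T [-0.6515  0.3169 -0.0831] gap 0.5049698371802818 grip 40.03960311412811 tilt [ 0.0004  0.0018 -1.    ]
shift [-0.4 -2.  -1.8] turn z -2.658 pos [0.5691 0.0551 0.0912] yaw -66.3 q [-0.7725  0.324   0.7387  1.8362 -0.2448  1.0735 -1.0992] F [-1.2203 -3.9595  5.7109] T [-0.6731  0.3521 -0.0711] gap 0.5040752769971465 grip 40.02666234970093 tilt [ 0.0007  0.0017 -1.    ]
shift [-0.6 -2.  -1.9] turn z -2.755 pos [0.5691 0.0551 0.0911] yaw -71.88 q [-0.7869  0.3282  0.7564  1.8367 -0.2519  1.0744 -1.1907] F [-1.4028 -4.7254  6.0946] T [-0.8441  0.2629  0.7014] gap 0.5005041168188827 grip 40.04779815673828 tilt [ 0.0006  0.0024 -1.    ]
```

Torque jumped to 0.7 N·m at about 2.75 rad turned, which agrees with the stripe estimate. One small push to confirm.

```bash
python3 -m creep '[[[0,0,0,0,0,0.04,-1],[0,0,0,0,0,0.07,-1],[0,0,0,0,0,0.07,-1],[0,0,0,0,0,0.07,-1]]]' >/dev/null
python3 go.py 0.568 0.0568 0.093 86
python3 - <<'E'
from h import *; from plant import env
c=env.read_camera("wrist");np.savez("w3.npz",**c);cv2.imwrite("pics/w3.png",c["pixels"][:,:,::-1])
E
```

```text
shift [-1.4 -1.8 -2. ] turn z -2.822 pos [0.5698 0.0554 0.091 ] yaw -75.71 q [-0.7967  0.3314  0.7683  1.8367 -0.2576  1.0737 -1.2534] F [ 1.4972 -5.7374  4.843 ] T [-1.0879 -0.2814  1.1391] gap 0.5033869318433724 grip 40.336366295814514 tilt [ 0.0022  0.0027 -1.    ]
```

View pics/w3.png

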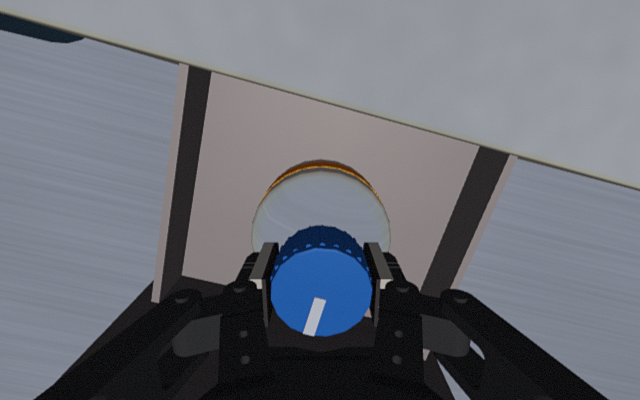

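The stripe runs from (321,298) to (308,335), with the cap disc at (320,292).

```bash
python3 - <<'E'
from cap import *
c=dict(np.load("w3.npz"))
cap(c,.123,(262,235,385,345)); P=ray(c,[[321,298],[308,335]],.123); d=P[1]-P[0]; print(np.degrees(np.arctan2(d[1],d[0])))
p=ray(c,[[182,66],[516,155],[154,300],[428,298]],.15); print(p)
t=dict(np.load("top0.npz"))
from plant import env
n=env.read_camera("top"); a=n["pixels"].astype(int); print("moved px jar/jig/tin/mug", [int((abs(a-t["pixels"])[y0:y1,x0:x1].sum(2)>90).sum()) for x0,y0,x1,y1 in ((245,120,275,158),(295,125,322,155),(338,145,380,188),(180,168,228,205))])
E
```

```text
cap px 320.7248764038086 288.9461250305176 93.58369445800781 103.00885772705078 world [0.57  0.056 0.123] stripe n 413 yaw by offset -177.92938407560595 by axis 178.36306245531634 theta 6.254615357375346
177.49757497476295
[[0.6423 0.1113 0.15  ]
 [0.6424 0.0183 0.15  ]
 [0.5701 0.1118 0.15  ]
 [0.5926 0.026  0.15  ]]
moved px jar/jig/tin/mug [0, 0, 0, 0]
```

The stripe points at the handle (178–182°) and torque is 1.1 N·m, so the cap is bottomed. The bystanders haven't moved. Back off a quarter turn.

```bash
python3 -m creep '[[[0,0,0,0,0,-0.08,-1],[0,0,-0.1,0,0,-0.18,-1],[0,0,-0.3,0,0,-0.3,-1],[0,0,-0.4,0,0,-0.42,-1],[0,0,-0.6,0,0,-0.54,-1],[0,0,-0.7,0,0,-0.66,-1],[0,0,-0.9,0,0,-0.78,-1],[0,0,-1.0,0,0,-0.9,-1],[0,0,-1.2,0,0,-1.02,-1],[0,0,-1.3,0,0,-1.14,-1],[0,0,-1.5,0,0,-1.26,-1],[0,0,-1.6,0,0,-1.36,-1]]]' >/dev/null
python3 -m creep '[[[0,0,-0.1,0,0,-0.1,-1],[0,0,-0.2,0,0,-0.2,-1],[0,0,-0.3,0,0,-0.26,-1],[0,0,-0.3,0,0,-0.26,-1],[0,0,-0.3,0,0,-0.26,-1],[0,0,-0.3,0,0,-0.26,-1],[0,0,-0.3,0,0,-0.26,-1]]]'
python3 go.py 0.568 0.0568 0.093 15
python3 - <<'E'
from cap import *; from plant import env
c=env.read_camera("wrist");np.savez("w4.npz",**c);cv2.imwrite("pics/w4.png",c["pixels"][:,:,::-1])
cap(c,.125,(262,235,385,345))
E
```

```text
clock: 15.43
tcp_pos: [0.5683, 0.0562, 0.0929]
orientation: [0.595, 0.803, 0.0, -0.0]
ft_force: [-2.9, -3.9, 8.7]
finger_gap: 0.496
gripper_force: 40.7
shift [ 0.7 -0.1 -0.1] turn z 0.033 pos [0.5683 0.0562 0.0929] yaw 16.91 q [-0.5772  0.2831  0.5004  1.8288 -0.154   1.0683  0.2762] F [-2.9188 -3.8701  8.6793] T [-0.6412  0.5645  0.0746] gap 0.49630542098291647 grip 40.672815442085266 tilt [ 0.0005 -0.0003 -1.    ]
cap px 320.15479278564453 288.81025314331055 94.34091186523438 103.89385986328125 world [0.5671 0.0578 0.125 ] stripe n 453 yaw by offset -86.89235197259428 by axis -91.67325959789811 theta 1.5415924375709784
```

View pics/w4.png

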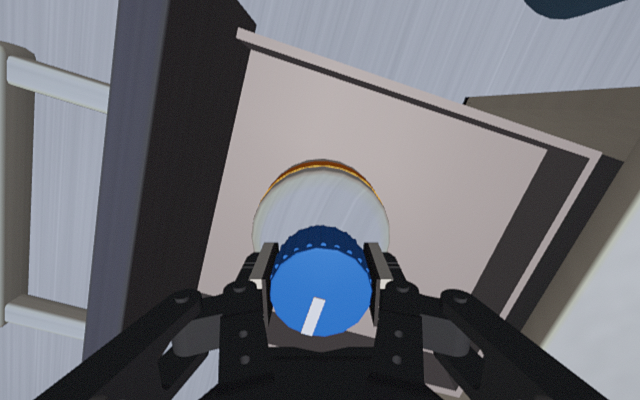

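The stripe, (320,299)–(306,335), now points to −y, giving a cap angle of about 1.54–1.6 rad. The fingers still hold the cap at 40 N and the drawer is open with the cap at x≈0.568. Handing in.

```bash
python3 -c "
from plant import env
print(env.sign_off())"
```

```text
the job is handed in; nothing more can be done
None
```

I pulled the drawer open to its stop, screwed the cap down until it bottomed out, backed it off to about 1.55 rad (a quarter turn is 1.57) and handed in with the fingers still gripping it at 40 N; no score came back.

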